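Show the glass prism to the light tester

TASK

Lift the wooden sample rack by its blue fin and carry it, level and with both glass prisms in it, onto the yellow-edged mat beside the light tester, in line with the mat and wholly on it, and let it go. Then draw the green prism out of the rack, gripping it by its two white frosted faces and never touching its clear green faces, and finish while still holding it upright and still in the light path: midway between lamp and sensor, the beam passing through its middle, its clear faces square to the beam. Leave the rack with the amber prism on the mat, do not knock the green glass against the tester, and leave the can, the offcut and the screwdriver alone.

Things in the scene. Friction and masses are not known exactly. Their poses are not given: they have to be found in the camera images.
- rack_grip (a point): Point on the axis of the rack's blue fin, 82 mm above the rack's underside: grip here. The fin stands in the middle of the rack, measures 30 mm along x and 16 mm along y (pinch it across y) and reaches from the rack's top, at 30 mm, to 100 mm above the underside. Axes: the rack's, z up.
- rack: Loose pale wooden sample rack, about 0.36 kg empty: block 190 (x) x 64 (y) x 30 mm high; origin at the centre of its underside. Two sockets 22 mm deep, 65 mm from the middle towards +x and -x, floor 8 mm above the underside, 1 mm play on each side of the prism in it. It starts left of the mat.
- prism_center (a point): Centre (half-way up) of the green glass prism: upright block 70 mm tall (z), about 0.09 kg, 22 mm between its two clear green faces (normals +x, -x), 24 mm between its two white frosted faces (normals +y, -y, 20 mm wide). Starts in either socket of the rack, x along the rack's x, 22 mm of it in the socket and 48 mm above the rack's top.
- prism: The same green prism; origin at the centre of its underside, same axes.
- spare_center (a point): Centre (half-way up) of the amber glass prism in the other socket, the same in size, weight, faces and axes as the green one; it stays in the rack.
- mat: Fixed black mat with a yellow edge line, 230 (x) x 104 (y) x 3 mm; origin at the centre of its underside, z up. The rack belongs on its middle, long side along the mat's x, either way round.
- beam_mid (a point): Point on the light beam, midway between lamp and sensor, 110 mm above the work surface. x runs along the beam from lamp (yellow head, nearer the robot) to sensor (black head), z up. The beam is a thin yellow line; the free gap between the lens barrels (34 mm wide) is 170 mm.
- tester: The fixed light tester: grey base 320 (x, along the beam) x 90 (y) x 18 mm high, with the two heads on posts: each 50 x 54 x 50 mm, centred on the beam 128 mm from its midpoint, topping out 135 mm above the work surface; origin at the centre of its underside, under beam_mid.
- jar: Bystander: loose green can, 64 mm wide, 85 mm high, standing beyond the rack; origin at the centre of its underside.
- offcut: Bystander: loose dark brown plywood offcut, 70 (x) x 120 (y) x 18 mm, lying beyond the mat; origin at the centre of its underside.
- screwdriver: Bystander: loose screwdriver with an orange handle, 190 mm long along its x, lying to the right of the tester; origin on its underside near its middle.
There are look-alikes about, which are no part of the job. Of the things that look like the prism, the smallest one is meant. Of the things like the part that bears spare_center, leave any that is pink; of the rest the smaller one is meant.

How it is judged (in metres and radians):
On the way, in this order (a step that is already met when the one before it is completed fails the run):
1. the rack is lifted clear of the work surface, level, with both prisms in it (height (world z) of rack_grip above 0.102 m and angle between rack_grip's own z axis and vertical below 0.2 rad and z of each of prism_center, spare_center in the frame of rack_grip below -0.028 m and distance between each of prism_center, spare_center and rack_grip below 0.09 m), for 0.2 s.
2. the rack stands released on the mat, in line with it, with both prisms in it (horizontal distance between rack_grip and mat below 0.025 m and angle between the x axis of rack_grip and the x axis of mat, either way round below 0.2 rad and height (world z) of rack_grip below 0.09 m and angle between rack_grip's own z axis and vertical below 0.06 rad and z of each of prism_center, spare_center in the frame of rack_grip below -0.028 m and distance between each of prism_center, spare_center and rack_grip below 0.09 m and contact force between the fingers and rack below 0.2 N), for 0.2 s.
At the end, for the whole second after the job is handed in: Green prism held still in the fingers, upright within 7 deg, centre within 8 mm of the beam sideways, 12 mm in height and 30 mm of midway, clear faces square to the beam within 8 deg; rack on the mat (middle within 25 mm, in line within 11 deg) with the amber prism in it (x of prism_center in the frame of beam_mid between -0.03 and 0.03 m and y of prism_center in the frame of beam_mid between -0.008 and 0.008 m and z of prism_center in the frame of beam_mid between -0.012 and 0.012 m and angle between prism_center's own z axis and vertical below 0.12 rad and angle between the x axis of prism_center and the x axis of beam_mid, either way round below 0.15 rad and contact force between the fingers and prism above 2 N and horizontal distance between rack_grip and mat below 0.025 m and angle between the x axis of rack_grip and the x axis of mat, either way round below 0.2 rad and height (world z) of rack_grip below 0.09 m and angle between rack_grip's own z axis and vertical below 0.06 rad and z of spare_center in the frame of rack_grip below -0.028 m and distance between spare_center and rack_grip below 0.09 m and linear speed of prism below 0.02 m/s); the arm keeps its last pose, push and grip.
It fails at once if the gripper touches a clear face of the green prism (contact force between the fingers and prism_c3 above 0.5 N or contact force between the fingers and prism_c4 above 0.5 N).
It fails at once if the rack is tipped by more than 15 degrees (angle between rack_grip's own z axis and vertical above 0.26 rad).
It fails at once if the green prism is knocked against the tester (contact force between prism and tester above 3 N).
It fails at once if the can, the offcut or the screwdriver is moved by more than 30 mm (distance of any of jar, offcut, screwdriver from where it was at the start of the episode above 0.03 m).
It also fails if it takes over 53 s, if anything falls off the work surface, if the arm or the gripper's body presses on something with over 40 N, if the wrist force passes 120 N, or if a joint passes its speed limit or range.

ROBOT

A 6-joint arm with a two-finger parallel gripper is mounted at the origin on the work surface. World frame = base frame: x ahead of the robot, y to its left, z up, the work surface at z = 0. Lengths are in mm, angles in rad, forces in N, time in s.
With the tool pointing down it reaches from about 350 to 775 mm from the base axis. Payload 7.3 kg.
Tool frame: the origin (TCP) lies midway between the tips of the shut fingers; the grasp point (between the pads) lies bot.tcp_to_grasp behind it (bot.tcp_to_grasp is the distance from the TCP to the grasp point, in mm); z points along the fingers, y is the direction in which the jaws open and shut (so a half turn about z gives the same grasp; the last joint's range is limited). The gripper opens to 92 mm and grips with 3 to 60 N. Pads are 19 mm wide; open, the fingers measure 130 mm over their backs; the gripper's body (75 mm by 190 mm) begins 47 mm behind the grasp point.
Start: joints at [1.039, 0.342, 1.524, -0, 1.275, -0.146], TCP at [197.545, 486.437, 226.741] pointing down, gripper open.
Joint ranges: [-2.53, 2.53], [-0.77, 2.02], [0.04, 2.7], [-1, 4.14], [0.28, 2.66], [-3.11, 3.11]. Speed limits (rad/s): [2.57, 2.57, 3.14, 3.14, 3.14, 3.14].

INTERFACE

Orientations are given as [roll, pitch, yaw] about the fixed x, y, z axes, in that order (R = Rz(yaw) Ry(pitch) Rx(roll)).
In Python, from plant import bot gives the robot as it stands.
- The arm moves only by the shell command python3 -m inch 'ROWS'. ROWS is JSON, one flat list of numbers, 7 for each row, row after row: the shift along the world's x, y, z in cm, then the turn, a rotation vector about the world's x, y, z in degrees, then the gripper command: -1 is shut, 1 is fully open, values between are in proportion. In form: [tx, ty, tz, ax, ay, az, fingers, tx, ty, tz, ax, ay, az, fingers, ...]. A call has exactly 5 rows; each row is the pose to reach, as a shift and turn from the pose measured when the call began; what a row does not reach only later rows make up. A row lasts 1/10 s, in which the tool goes at most 50 mm and 8.59 degrees, less where a joint would pass 70% of its speed; a pose out of reach is approached as far as the arm can. A call with a gripper value outside its range is refused whole. The fingers move at their own pace and stop on an object; the grip force is fixed at half the most. Time passes only in rows, so rows that repeat a pose let the fingers close, or fill a call up. It gives the time, the measured TCP pose, the force and the opening at its end, in the units of the state.
- bot.get_obs(): the state, without advancing time (a new reading comes with each control period).
- bot.capture(name): name is "side" or "top"; returns the picture (400x640x3 uint8, red, green, blue); there is no depth.
- bot.calibration(name): a dict with "fx", "fy", "cx", "cy" (pixels), "cam_to_world" (4x4, takes a point from camera to world coordinates). Camera axes: x right, y down, z forward; pixel columns grow to the right and rows downward; lengths in mm; the calibration is good to about 2 mm. A picture is of the moment at which its call begins. calibration takes no time and is no camera call.
- bot.close_job(): hands the job in, once; it reports no verdict.
The state is a dict: "time": time; "joint_positions": joint angles; "dq": joint speeds; "tau": joint torques, N m; "tool_pos": TCP position; "tcp_rot": TCP orientation; "contact_force": force on the tool from outside, world axes, zero at the start; "moment": the same for the moment, N m; "grip_width": finger opening in mm.
Only numpy, scipy, OpenCV 4.12 (cv2) and the standard library are available. Lean on these libraries where they do the work, as an engineer would, in place of code of your own. Each camera call takes 0.05 s, during which the arm holds its last target.

## Working session

There is one attempt and no reset: what is moved stays moved. The work goes in short steps, Python scripts to look and compute and a shell command to move; the robot and the scene stay as the last step left them, time stands still between calls to the robot, and variables do not carry over. Pictures are saved under pics/ and viewed, and the job is handed in when it is done.

```bash
ls; mkdir -p pics
python3 - <<'E'
from plant import bot
import cv2,numpy as np
print(bot.get_obs(), bot.tcp_to_grasp)
for n in("side","top"):
    im=bot.capture(n); cv2.imwrite(f"pics/{n}0.png",im[:,:,::-1])
    c=bot.calibration(n); print(n,c["fx"],c["fy"],c["cx"],c["cy"]); print(np.round(c["cam_to_world"],3))
E
```

```text
pics
{'time': 0.0, 'joint_positions': array([ 1.03898587e+00,  3.42722429e-01,  1.52505615e+00, -1.56275208e-05,
        1.27539485e+00, -1.46031300e-01]), 'dq': array([ 0.00095738,  0.00032035, -0.00123827,  0.00099519, -0.00086122,
       -0.00168145]), 'tau': array([-4.25844119e-04, -4.31210804e+01, -2.44235641e+01,  7.17965886e-02,
        5.53358858e-02, -1.13602864e-04]), 'tool_pos': array([197.32861634, 486.04519577, 226.03146172]), 'tcp_rot': array([-3.14002653e+00, -2.15238944e-04,  2.75581789e+00]), 'contact_force': array([-0.20149424, -0.13028672,  0.33158042]), 'moment': array([-0.01789267, -0.03612094,  0.00788819]), 'grip_width': 91.71268771879652} 18.8
side 476.20073462462216 476.20073462462216 320.21634704854193 197.68378470754405
[[ 8.670000e-01 -3.350000e-01  3.690000e-01  2.483200e+01]
 [-4.990000e-01 -5.810000e-01  6.430000e-01 -9.984920e+02]
 [-1.000000e-03 -7.420000e-01 -6.710000e-01  1.087076e+03]
 [ 0.000000e+00  0.000000e+00  0.000000e+00  1.000000e+00]]
top 439.3798164847528 439.3798164847528 316.2532143818023 196.10604827217108
[[-7.00000e-03 -9.99000e-01  4.20000e-02  5.27401e+02]
 [-1.00000e+00  7.00000e-03 -1.80000e-02 -3.28260e+01]
 [ 1.70000e-02 -4.20000e-02 -9.99000e-01  1.23983e+03]
 [ 0.00000e+00  0.00000e+00  0.00000e+00  1.00000e+00]]
```

View pics/top0.png

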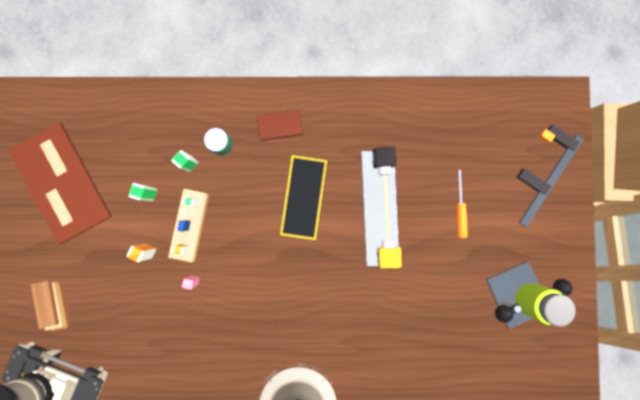

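View pics/side0.png

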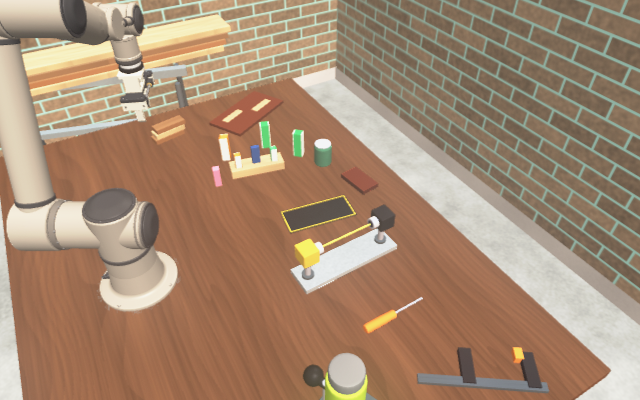

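Run:
```python
import cv2,numpy as np
t=cv2.imread("pics/top0.png"); s=cv2.imread("pics/side0.png")
a=cv2.resize(t[140:300,120:240],None,fx=5,fy=5,interpolation=cv2.INTER_NEAREST)[:600]
b=cv2.resize(t[140:275,270:410],None,fx=4.3,fy=4.3,interpolation=cv2.INTER_NEAREST)
c=cv2.resize(s[115:195,205:340],None,fx=5.9,fy=5.9,interpolation=cv2.INTER_NEAREST)
d=cv2.resize(s[190:295,270:405],None,fx=5.6,fy=5.6,interpolation=cv2.INTER_NEAREST)
for n,i in zip("abcd",(a,b,c,d)): print(i.shape); cv2.imwrite(f"pics/z{n}.png",i)
```

```text
(600, 600, 3)
(580, 602, 3)
(472, 796, 3)
(588, 756, 3)
```

View pics/za.png

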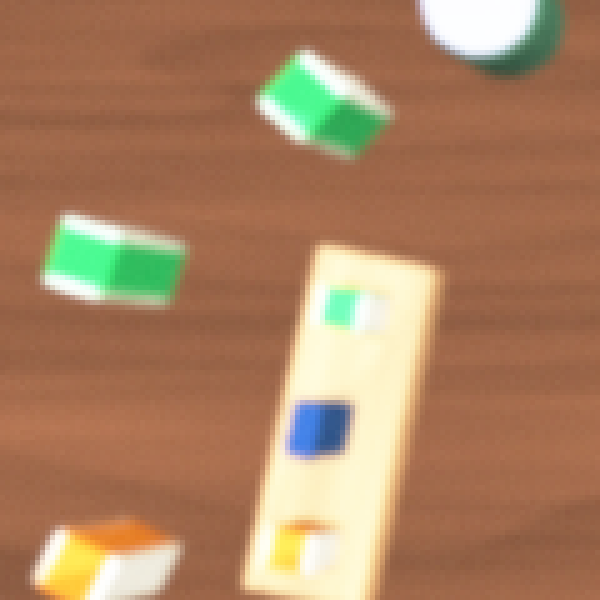

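View pics/zb.png

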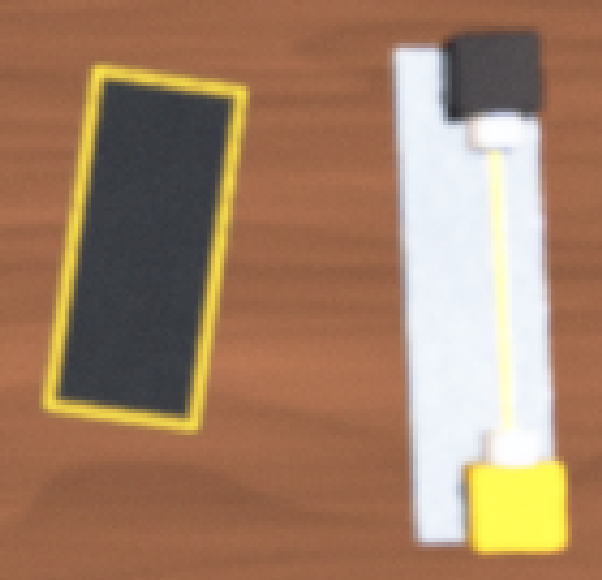

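View pics/zc.png

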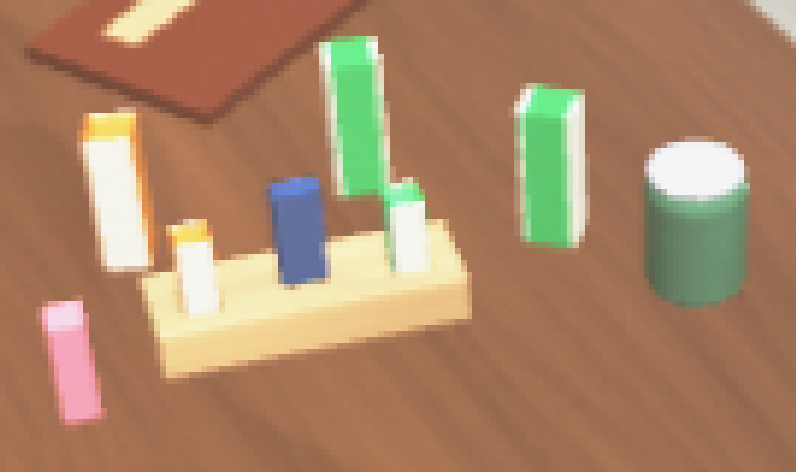

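View pics/zd.png

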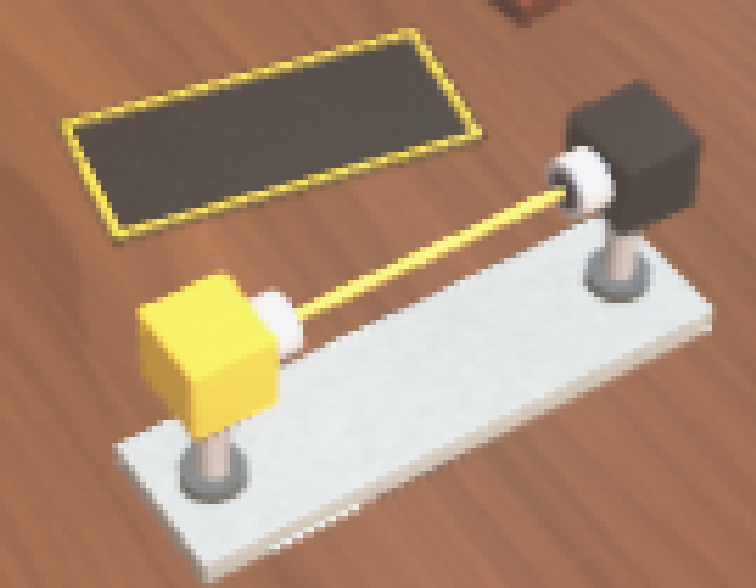

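```bash
cat > h.py <<'E'
from plant import bot
import cv2,numpy as np
def ray(n,uv,z):
    c=bot.calibration(n);T=np.array(c["cam_to_world"])
    uv=np.atleast_2d(uv).astype(float)
    d=np.c_[(uv[:,0]-c["cx"])/c["fx"],(uv[:,1]-c["cy"])/c["fy"],np.ones(len(uv))]@T[:3,:3].T
    o=T[:3,3]; return (o+d*((z-o[2])/d[:,2])[:,None])
def proj(n,P):
    c=bot.calibration(n);T=np.linalg.inv(np.array(c["cam_to_world"]))
    p=np.atleast_2d(P)@T[:3,:3].T+T[:3,3]
    return np.c_[c["fx"]*p[:,0]/p[:,2]+c["cx"],c["fy"]*p[:,1]/p[:,2]+c["cy"]]
def hsv(im): return cv2.cvtColor(im,cv2.COLOR_RGB2HSV)
def mask(im,lo,hi,roi):
    m=cv2.inRange(hsv(im),np.array(lo),np.array(hi)); k=np.zeros_like(m)
    x0,y0,x1,y1=roi; k[y0:y1,x0:x1]=m[y0:y1,x0:x1]; return k
def big(m):
    cs,_=cv2.findContours(m,cv2.RETR_EXTERNAL,cv2.CHAIN_APPROX_NONE); return max(cs,key=cv2.contourArea)
def cen(m):
    q=np.argwhere(m)[:,::-1]; return q.mean(0),len(q)
def rect(n,c,z):
    P=ray(n,c.reshape(-1,2),z)[:,:2].astype(np.float32)
    (cx,cy),(w,h),a=cv2.minAreaRect(P)
    if w<h: w,h,a=h,w,a+90
    return (round(cx,1),round(cy,1)),(round(w,1),round(h,1)),round((a+90)%180-90,2)
E
python3 - <<'E'
from h import *
for n,roiM,roiR,roiB in(("top",(270,145,335,250),(165,180,215,270),(375,165,400,250)),("side",(275,190,360,235),(220,140,290,180),(322,220,368,248))):
    im=cv2.imread(f"pics/{n}0.png")[:,:,::-1]
    H=hsv(im)
    m=mask(im,(22,110,120),(35,255,255),roiM); print(n,"mat",rect(n,big(m),3))
    m=mask(im,(12,30,170),(30,130,255),roiR); c=big(m); print("rack",rect(n,c,30))
    m=mask(im,(100,120,60),(125,255,255),roiR); print("fin",cen(m))
    m2=mask(im,(100,120,185),(125,255,255),roiR); q=cen(m2);print("fin top",q,ray(n,q[0],100))
    m=mask(im,(22,50,150),(35,255,255),roiB); q=np.argwhere(m)[:,::-1]
    P=ray(n,q,110)[:,:2]; l=cv2.fitLine(P.astype(np.float32),cv2.DIST_HUBER,0,.01,.01).ravel(); print("beam",len(q),P.min(0),P.max(0),l,np.degrees(np.arctan2(l[1],l[0])))
    if n=="top":
        print("fin hsv",H[225,176:192])
E
```

```text
top mat ((577.7, -17.8), (228.3, 102.7), -8.58)
rack ((502.0, 296.9), (198.2, 78.2), -12.0)
fin (array([183.        , 225.20987654]), 81)
fin top (array([180.81395349, 225.23255814]), 43) [[502.9703755  296.50183157 100.        ]]
beam 87 [ 437.84459443 -264.49944097] [ 628.75490563 -212.89947823] [ 9.9897051e-01  4.5364253e-02  5.3228699e+02 -2.3310510e+02] 2.6000726
fin hsv [[ 20  54 250]
 [ 10  27 240]
 [118  60 225]
 [110 152 230]
 [109 178 232]
 [109 178 232]
 [108 179 225]
 [108 178 201]
 [108 172 162]
 [107 163 142]
 [108 160 140]
 [108 161 138]
 [109 121 139]
 [129  27 152]
 [ 15  54 225]
 [ 22  55 252]]
side mat ((578.1, -18.9), (227.8, 102.4), -8.54)
rack ((501.1, 336.7), (223.2, 215.2), 78.03)
fin (array([254.3, 146.6]), 10)
fin top (array([254.3, 146.6]), 10) [[500.90752066 294.32120914 100.        ]]
beam 137 [ 469.88165358 -238.87906848] [ 622.95710597 -155.55588255] [ 9.9951434e-01  3.1162951e-02  5.4475995e+02 -2.3207222e+02] 1.7857946
```

Run:
```python
from h import *
im=cv2.imread("pics/top0.png")[:,:,::-1]; n="top"; H=hsv(im)
m=mask(im,(40,60,120),(90,255,255),(180,190,205,212)); g=cen(m); m=mask(im,(15,140,180),(28,255,255),(170,240,190,256)); a=cen(m)
G=ray(n,g[0],78)[0];A=ray(n,a[0],78)[0]; print("green",g,G,"amber",a,A,"mid",(G+A)/2,np.hypot(*(G-A)[:2]),np.degrees(np.arctan2(*(G-A)[1::-1])))
m=mask(im,(22,150,150),(35,255,255),(370,245,410,275)); c=big(m); Y=rect(n,c,135); print("lamp",cv2.boundingRect(c),Y)
m=mask(im,(0,0,0),(180,120,100),(365,140,405,172)); c=big(m); print("sensor",cv2.boundingRect(c),rect(n,c,135))
# base left edge
for y in (170,190,210,230,250): print(y,H[y,358:370].tolist())
print(H[157,368:400].tolist())
```

```text
green (array([187.71111111, 200.93333333]), 45) [566.20533627 285.152236    78.        ] amber (array([177.34285714, 248.68571429]), 35) [441.25132587 311.56106326  78.        ] mid [503.72833107 298.35664963  78.        ] 127.71425476927854 -11.933752210992523
lamp (379, 247, 23, 21) ((420.1, -236.4), (55.4, 50.0), 89.46)
sensor (373, 147, 23, 20) ((674.0, -225.1), (54.9, 47.3), -86.74)
170 [[10, 133, 155], [10, 134, 154], [10, 126, 152], [7, 67, 156], [167, 9, 190], [113, 10, 235], [105, 12, 248], [106, 11, 250], [106, 11, 250], [105, 12, 249], [104, 13, 248], [105, 14, 248]]
190 [[10, 136, 161], [10, 135, 162], [11, 135, 160], [10, 127, 157], [8, 67, 159], [150, 7, 185], [111, 14, 235], [108, 13, 247], [108, 12, 248], [106, 13, 248], [107, 14, 248], [105, 14, 247]]
210 [[10, 137, 155], [10, 133, 157], [10, 136, 154], [10, 136, 156], [10, 122, 155], [6, 59, 161], [127, 12, 199], [108, 16, 242], [108, 12, 249], [108, 12, 250], [108, 12, 250], [105, 12, 250]]
230 [[11, 137, 173], [11, 136, 172], [11, 136, 174], [11, 136, 174], [10, 133, 173], [10, 122, 172], [7, 62, 170], [127, 11, 204], [109, 15, 243], [108, 12, 250], [105, 10, 251], [107, 9, 251]]
250 [[10, 134, 154], [10, 136, 154], [10, 132, 154], [10, 138, 152], [11, 137, 151], [11, 138, 150], [10, 117, 152], [7, 48, 161], [120, 14, 207], [107, 15, 244], [108, 12, 250], [108, 12, 250]]
[[106, 13, 249], [106, 13, 248], [107, 15, 246], [108, 20, 234], [108, 31, 187], [110, 29, 131], [110, 26, 87], [120, 16, 65], [150, 19, 68], [150, 14, 75], [156, 17, 77], [158, 13, 79], [158, 13, 79], [150, 10, 79], [156, 16, 79], [143, 13, 79], [165, 13, 79], [160, 10, 79], [170, 10, 79], [150, 13, 80], [165, 13, 81], [165, 12, 82], [160, 10, 80], [170, 9, 81], [174, 16, 82], [162, 16, 81], [0, 24, 84], [7, 77, 99], [10, 121, 126], [11, 134, 147], [10, 133, 150], [10, 133, 151]]
```

```bash
python3 -m inch '[4,-2.5,0,0,0,2,1, 8,-5,0,0,0,4,1, 12,-7.5,0,0,0,6,1, 16,-10,0,0,0,8,1, 20,-12.5,0,0,0,10.1,1]'
python3 -m inch '[3,-1.9,0,0,0,0,1, 6,-3.8,0,0,0,0,1, 9,-5.6,0,0,0,0,1, 10.4,-6.4,0,0,0,0,1, 10.4,-6.4,0,0,0,0,1]'
python3 - <<'E'
from h import *
o=bot.get_obs(); print(o["tool_pos"],np.degrees(o["tcp_rot"]))
for n in("side","top"): cv2.imwrite(f"pics/{n}1.png",bot.capture(n)[:,:,::-1])
E
```

```text
time: 0.6
tool_pos: [398.6, 359.8, 225.8]
tcp_rot: [-3.14, -0.001, 2.934]
contact_force: [0.5, 0.6, 0.3]
grip_width: 91.9
time: 1.1
tool_pos: [503.8, 294.6, 225.0]
tcp_rot: [-3.139, -0.001, 2.931]
contact_force: [0.8, 1.1, -1.3]
grip_width: 91.8
[503.78850087 294.57250401 225.04550456] [-1.79862154e+02 -8.22400146e-02  1.67935088e+02]
```

```bash
python3 -m inch '[0,0.2,-3,0,0,0,1, 0,0.2,-6,0,0,0,1, 0,0.2,-8.5,0,0,0,1, 0,0.2,-10,0,0,0,1, 0,0.2,-10,0,0,0,1]'
python3 - <<'E'
from h import *
for n in("side","top"): cv2.imwrite(f"pics/{n}2.png",bot.capture(n)[:,:,::-1])
s=cv2.imread("pics/side2.png"); t=cv2.imread("pics/top2.png")
cv2.imwrite("pics/z2.png",cv2.hconcat([cv2.resize(s[90:200,200:310],(390,390)),cv2.resize(t[170:280,130:240],(390,390))]))
E
```

```text
time: 1.7
tool_pos: [499.0, 298.7, 123.3]
tcp_rot: [-3.137, -0.006, 2.936]
contact_force: [0.0, -0.1, 0.4]
grip_width: 91.9
```

View pics/z2.png

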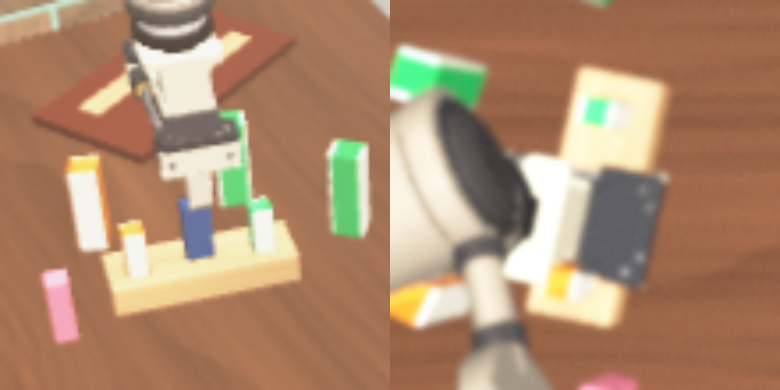

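Run:
```python
from h import *
print(bot.get_obs()["tool_pos"])
# tall decoys: top-face px in top view; bottom in top view ; zoom a coords /5+ (120,140)
for nm,t,b in(("greenL",(75,250),(180,275)),("amberL",(70,560),(170,560)),("green2",(300,90),(365,130))):
    t=np.array(t)/5+[120,140]; b=np.array(b)/5+[120,140]
    B=ray("top",b,0)[0]
    for z in(70,90,110,130): print(nm,z,ray("top",t,z)[0].round(),B.round())
```

```text
[501.06408882 299.08855741 126.03992766]
greenL 70 [596. 426.  70.] [586. 395.   0.]
greenL 90 [595. 419.  90.] [586. 395.   0.]
greenL 110 [594. 411. 110.] [586. 395.   0.]
greenL 130 [593. 403. 130.] [586. 395.   0.]
amberL 70 [433. 427.  70.] [427. 399.   0.]
amberL 90 [435. 419.  90.] [427. 399.   0.]
amberL 110 [436. 412. 110.] [427. 399.   0.]
amberL 130 [438. 404. 130.] [427. 399.   0.]
green2 70 [681. 308.  70.] [667. 292.   0.]
green2 90 [678. 302.  90.] [667. 292.   0.]
green2 110 [676. 297. 110.] [667. 292.   0.]
green2 130 [673. 291. 130.] [667. 292.   0.]
```

```bash
python3 -m inch '[0.2,-0.2,-2,0,0,0,1, 0.2,-0.2,-4,0,0,0,1, 0.2,-0.2,-5.5,0,0,0,1, 0.2,-0.2,-6.3,0,0,0,1, 0.2,-0.2,-6.3,0,0,0,1]'
python3 -c "
from h import *
o=bot.get_obs();print(o['tool_pos'],np.degrees(o['tcp_rot']))"
```

```text
time: 2.3
tool_pos: [502.8, 297.4, 63.1]
tcp_rot: [-3.14, -0.002, 2.935]
contact_force: [0.5, 0.7, 0.4]
grip_width: 91.6
[502.80407117 297.37553545  63.13585076] [-1.79892440e+02 -1.35010928e-01  1.68187250e+02]
```

Well placed; close on the fin.

```bash
python3 -m inch '[0,0,0,0,0,0,-0.5, 0,0,0,0,0,0,-0.6, 0,0,0,0,0,0,-0.8, 0,0,0,0,0,0,-1, 0,0,0,0,0,0,-1]'; python3 -m inch '[0,0,0,0,0,0,-1, 0,0,0,0,0,0,-1, 0,0,0,0,0,0,-1, 0,0,0,0,0,0,-1, 0,0,0,0,0,0,-1]'
```

```text
time: 2.8
tool_pos: [502.9, 297.4, 63.4]
tcp_rot: [-3.14, -0.002, 2.935]
contact_force: [0.3, 0.3, 0.1]
grip_width: 56.6
time: 3.3
tool_pos: [503.0, 297.5, 63.4]
tcp_rot: [-3.14, -0.002, 2.935]
contact_force: [-0.6, 3.9, 2.7]
grip_width: 16.3
```

```bash
python3 -m inch '[0,0,0,0,0,0,-1, 0,0,0.8,0,0,0,-1, 0,0,2,0,0,0,-1, 0,0,3.2,0,0,0,-1, 0,0,4,0,0,0,-1]'; python3 -m inch '[0,0,0.5,0,0,0,-1, 0,0,1,0,0,0,-1, 0,0,1,0,0,0,-1, 0,0,1,0,0,0,-1, 0,0,1,0,0,0,-1]'
python3 - <<'E'
from h import *
for n in("side","top"): cv2.imwrite(f"pics/{n}3.png",bot.capture(n)[:,:,::-1])
s=cv2.imread("pics/side3.png"); t=cv2.imread("pics/top3.png")
cv2.imwrite("pics/z3.png",cv2.hconcat([cv2.resize(s[90:200,200:310],(390,390)),cv2.resize(t[170:280,130:240],(390,390))]))
o=bot.get_obs();print(o['tool_pos'],np.degrees(o['tcp_rot']),o["contact_force"],o["moment"])
E
```

```text
time: 3.8
tool_pos: [503.5, 297.7, 105.2]
tcp_rot: [-3.141, -0.0, 2.935]
contact_force: [0.2, 0.2, -4.6]
grip_width: 15.9
time: 4.3
tool_pos: [503.2, 297.6, 114.7]
tcp_rot: [-3.141, -0.001, 2.935]
contact_force: [-0.3, -0.5, -5.1]
grip_width: 15.7
[503.26087661 297.60835651 114.6724608 ] [-1.79948698e+02 -6.71092671e-02  1.68184745e+02] [-0.2185235   0.30218574 -4.36769559] [-0.00824156  0.01324332  0.00593617]
```

View pics/z3.png

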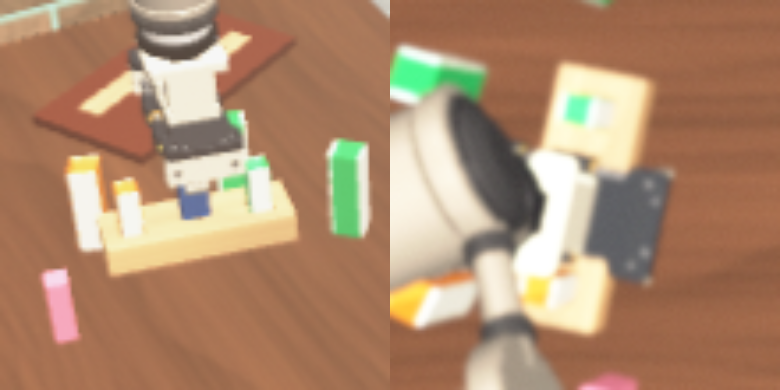

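```bash
python3 -m inch '[0.2,-1,0,0,0,0.2,-1, 0.7,-3,0,0,0,0.5,-1, 1.3,-5.5,0,0,0,0.8,-1, 1.9,-8,0,0,0,1.1,-1, 2.5,-10.5,0,0,0,1.4,-1]'; python3 -m inch '[0.6,-2.5,0,0,0,0.3,-1, 1.2,-5,0,0,0,0.6,-1, 1.8,-7.5,0,0,0,0.9,-1, 2.4,-10,0,0,0,1.2,-1, 2.8,-12,0,0,0,1.4,-1]';python3 -c "
from h import *
o=bot.get_obs();print(o['tool_pos'],np.degrees(o['tcp_rot']),o['grip_width'])"
```

```text
time: 4.9
tool_pos: [528.4, 191.0, 114.5]
tcp_rot: [-3.14, -0.001, 2.96]
contact_force: [0.9, -0.1, -4.7]
grip_width: 15.5
time: 5.4
tool_pos: [556.6, 68.7, 114.5]
tcp_rot: [-3.14, -0.001, 2.984]
contact_force: [0.4, -0.4, -4.1]
grip_width: 15.7
[556.55828555  68.69953876 114.4593079 ] [-1.79897874e+02 -7.26474028e-02  1.70977121e+02] 15.679319178287136
```

```bash
python3 -m inch '[0.5,-2.2,0,0,0,0.2,-1, 1.1,-4.5,0,0,0,0.4,-1, 1.6,-6.7,0,0,0,0.5,-1, 2,-8.2,0,0,0,0.5,-1, 2.1,-8.7,0,0,0,0.5,-1]'; python3 -m inch '[0,0,0,0,0,0,-1, 0,0,-1,0,0,0,-1, 0,0,-2,0,0,0,-1, 0,0,-2.5,0,0,0,-1, 0,0,-2.5,0,0,0,-1]';python3 - <<'E'
from h import *
for n in("side","top"): cv2.imwrite(f"pics/{n}4.png",bot.capture(n)[:,:,::-1])
s=cv2.imread("pics/side4.png"); t=cv2.imread("pics/top4.png")
cv2.imwrite("pics/z4.png",cv2.hconcat([cv2.resize(s[130:250,260:380],(390,390)),cv2.resize(t[140:260,250:370],(390,390))]))
o=bot.get_obs();print(o['tool_pos'],np.degrees(o['tcp_rot']),o["contact_force"],o["moment"])
E
```

```text
time: 5.9
tool_pos: [577.8, -20.2, 114.3]
tcp_rot: [-3.139, -0.001, 2.991]
contact_force: [-0.5, 0.4, -4.7]
grip_width: 16.2
time: 6.4
tool_pos: [576.8, -19.4, 87.8]
tcp_rot: [-3.14, -0.004, 2.992]
contact_force: [0.1, -0.2, -4.6]
grip_width: 15.8
[577.72817489 -19.79510405  89.10843933] [-1.79880911e+02 -8.93398970e-02  1.71404465e+02] [-0.11964481  0.20008928 -4.81281367] [-0.03742046 -0.00112378 -0.05040021]
```

View pics/z4.png

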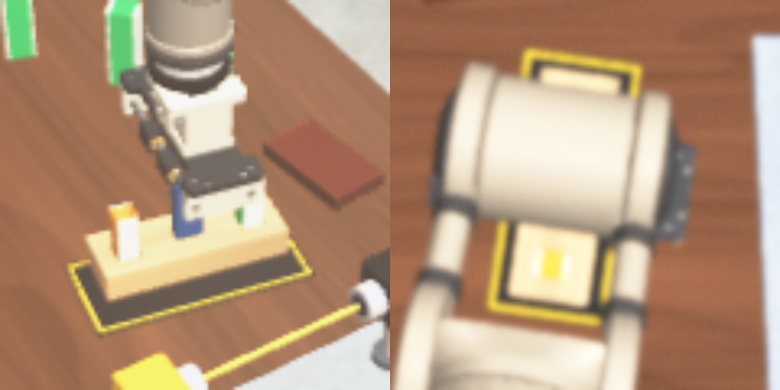

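```bash
python3 -m inch '[0,0.1,-0.6,0,0,0,-1, 0,0.1,-1.2,0,0,0,-1, 0,0.1,-1.7,0,0,0,-1, 0,0.1,-2.0,0,0,0,-1, 0,0.1,-2.1,0,0,0,-1]'; python3 -c "
from h import *
o=bot.get_obs();print(o['tool_pos'],np.degrees(o['tcp_rot']),o['contact_force'])"
```

```text
time: 7.0
tool_pos: [577.5, -18.8, 67.5]
tcp_rot: [-3.139, -0.002, 2.991]
contact_force: [0.3, -0.3, -4.8]
grip_width: 16.1
[577.47183552 -18.82198443  67.53421495] [-1.79878769e+02 -1.38620538e-01  1.71400086e+02] [ 0.25569236 -0.27824484 -4.79753246]
```

```bash
python3 -m inch '[0,0,-0.05,0,0,0,-1, 0,0,-0.1,0,0,0,-1, 0,0,-0.15,0,0,0,-1, 0,0,-0.15,0,0,0,-1, 0,0,-0.15,0,0,0,-1]'; python3 -c "
from h import *
o=bot.get_obs();print(o['tool_pos'],np.degrees(o['tcp_rot']),o['contact_force'])"
```

```text
time: 7.5
tool_pos: [577.6, -18.9, 66.3]
tcp_rot: [-3.139, -0.002, 2.991]
contact_force: [-0.8, -0.2, -2.9]
grip_width: 15.6
[577.57982901 -18.87582097  66.3031254 ] [-1.79876194e+02 -1.13669226e-01  1.71399939e+02] [-0.82435974 -0.21585918 -2.87493333]
```

Touching down; press a hair further, then open.

```bash
python3 -m inch '[0,0,-0.05,0,0,0,-1, 0,0,-0.05,0,0,0,-1, 0,0,-0.05,0,0,0,-0.3, 0,0,-0.05,0,0,0,0, 0,0,-0.05,0,0,0,0]';python3 -m inch '[0,0,0,0,0,0,0.3, 0,0,0,0,0,0,0.3, 0,0,0,0,0,0,0.3, 0,0,0,0,0,0,0.3, 0,0,0,0,0,0,0.3]'; python3 -c "
from h import *
o=bot.get_obs();print(o['tool_pos'],np.degrees(o['tcp_rot']),o['contact_force'])"
```

```text
time: 8.0
tool_pos: [578.0, -18.9, 66.0]
tcp_rot: [-3.139, -0.001, 2.991]
contact_force: [0.8, 0.1, -0.1]
grip_width: 35.3
time: 8.5
tool_pos: [578.0, -18.9, 66.0]
tcp_rot: [-3.14, -0.001, 2.991]
contact_force: [0.1, -0.2, 0.3]
grip_width: 59.8
[577.9904254  -18.88403855  66.02596881] [-1.79880234e+02 -5.70249656e-02  1.71399387e+02] [ 0.10005894 -0.19823724  0.28037958]
```

```bash
python3 -m inch '[0,0,1,0,0,0,0.3, 0,0,4,0,0,0,0.3, 0,0,7,0,0,0,0.3, 0,0,10,0,0,0,0.3, 0,0,13,0,0,0,0.3]';python3 -m inch '[-2,4,0,0,0,0,0.3, -4,8,0,0,0,0,0.3, -6,12,0,0,0,0,0.3, -8,14,0,0,0,0,0.3, -8,14,0,0,0,0,0.3]'
python3 - <<'E'
from h import *
for n in("side","top"): cv2.imwrite(f"pics/{n}5.png",bot.capture(n)[:,:,::-1])
s=cv2.imread("pics/side5.png"); t=cv2.imread("pics/top5.png")
cv2.imwrite("pics/z5.png",cv2.hconcat([cv2.resize(s[130:250,260:380],(390,390)),cv2.resize(t[140:260,250:370],(390,390))]))
o=bot.get_obs();print(o['tool_pos'],np.degrees(o['tcp_rot']))
E
```

```text
time: 9.0
tool_pos: [577.9, -18.9, 198.1]
tcp_rot: [-3.139, -0.0, 2.991]
contact_force: [0.2, -0.8, 0.5]
grip_width: 59.7
time: 9.5
tool_pos: [495.7, 123.6, 199.1]
tcp_rot: [-3.14, -0.001, 2.995]
contact_force: [-0.5, -0.3, 0.8]
grip_width: 59.5
[498.12514528 121.37898767 199.05408093] [-1.79881100e+02  8.39787544e-02  1.71480695e+02]
```

View pics/z5.png

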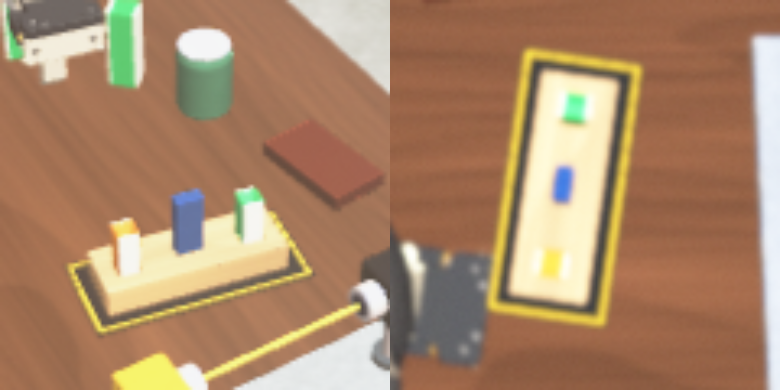

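Run:
```python
from h import *
im=cv2.imread("pics/top5.png")[:,:,::-1]; n="top"
g=cen(mask(im,(40,60,120),(90,255,255),(290,155,325,185)));b=cen(mask(im,(100,80,60),(125,255,255),(290,180,325,210)));a=cen(mask(im,(15,140,180),(28,255,255),(300,210,330,230)))
G,B,A=[ray(n,q[0],z)[0] for q,z in((g,81),(b,103),(a,81))]
print(G,B,A,np.hypot(*(G-A)[:2]),np.degrees(np.arctan2(*(G-A)[1::-1])))
m=mask(im,(8,20,170),(30,125,255),(275,150,340,245)); print(rect(n,big(m),33))
th=np.radians(-8.6); print("pred green",577.9+65*np.cos(th),-18.9+65*np.sin(th))
im=cv2.imread("pics/side5.png")[:,:,::-1]
m=mask(im,(40,60,150),(90,255,255),(330,184,345,196)); q=cen(m); print(q,ray("side",q[0],81))
```

```text
[637.91792068 -27.66337713  81.        ] [575.23637949 -18.25956101 103.        ] [514.2831171  -49.51039393  81.        ] 125.55021625100866 10.021062353155413
((576.3, -17.6), (192.9, 67.9), -8.55)
pred green 642.1691647680553 -28.61979732384112
(array([335.40540541, 190.83783784]), 37) [[636.85525515 -30.2171318   81.        ]]
```

```bash
python3 -m inch '[2.8,-3,0,0,0,0,0.3, 6,-6.4,0,0,0,0,0.3, 9.5,-10,0,0,0,0,0.3, 13,-13.7,0,0,0,0,0.3, 14.1,-15,0,0,0,0,0.3]';python3 -m inch '[0,0,0,0,0,0,0.3, 0,0,-2,0,0,0,0.3, 0,0,-4,0,0,0,0.3, 0,0,-6,0,0,0,0.3, 0,0,-6,0,0,0,0.3]'
python3 - <<'E'
from h import *
for n in("side",): cv2.imwrite(f"pics/{n}6.png",bot.capture(n)[:,:,::-1])
o=bot.get_obs();print(o['tool_pos'],np.degrees(o['tcp_rot']))
E
```

```text
time: 10.1
tool_pos: [641.9, -34.3, 198.5]
tcp_rot: [-3.138, 0.003, 2.988]
contact_force: [0.0, 0.4, 0.1]
grip_width: 59.5
time: 10.6
tool_pos: [639.8, -34.0, 135.7]
tcp_rot: [-3.138, -0.003, 2.988]
contact_force: [-0.1, 0.3, -0.6]
grip_width: 59.7
[640.87248465 -34.10867121 137.64907786] [-1.79811151e+02  1.30500432e-02  1.71200257e+02]
```

```bash
python3 -m inch '[-0.1,0.5,0,0,0,0.2,0.3, -0.1,0.5,-2,0,0,0.2,0.3, -0.1,0.5,-3.5,0,0,0.2,0.3, -0.1,0.5,-4,0,0,0.2,0.3, -0.1,0.5,-4,0,0,0.2,0.3]'
python3 - <<'E'
from h import *
cv2.imwrite("pics/side7.png",bot.capture("side")[:,:,::-1])
s=cv2.imread("pics/side7.png")
cv2.imwrite("pics/z7.png",cv2.resize(s[130:230,270:370],(590,590)))
o=bot.get_obs();print(o['tool_pos'],np.degrees(o['tcp_rot']))
E
```

```text
time: 11.15
tool_pos: [639.9, -28.8, 98.1]
tcp_rot: [-3.138, 0.0, 2.992]
contact_force: [0.2, 0.7, -0.7]
grip_width: 59.4
[640.30222705 -28.95839685  98.68914956] [-1.79813903e+02  8.47997692e-02  1.71411524e+02]
```

View pics/z7.png

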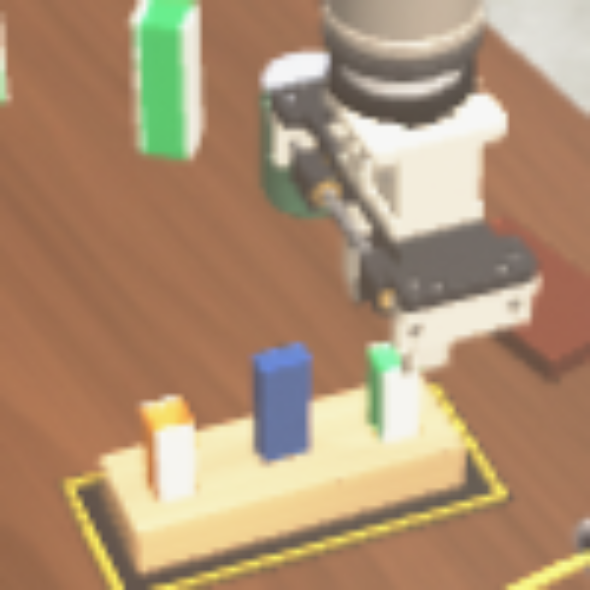

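Run:
```python
from h import *
th=np.radians(-8.6);ux=np.array([np.cos(th),np.sin(th),0]);uy=np.array([-np.sin(th),np.cos(th),0])
im=cv2.imread("pics/side5.png")[:,:,::-1]
m=cv2.inRange(hsv(im),np.array((0,0,225)),np.array((180,22,255)));k=np.zeros_like(m);k[185:208,328:348]=m[185:208,328:348]
print(cen(k))
m=mask(im,(40,60,120),(90,255,255),(328,184,350,208));print(m[184:206,328:350]//255)
for x in(637,640,643):
    c=np.array([x,-28.8,0])+0
    print(x,"near white face centre",proj("side",c-12*uy+[0,0,57]),"top centre",proj("side",c+[0,0,81]),proj("top",c+[0,0,81]))
t=bot.get_obs()["tool_pos"]; print("near fingertip",(proj("side",t-uy*30)-[270,130])*5.9)
```

```text
(array([337.42465753, 197.71232877]), 73)
[[0 0 0 0 0 0 0 0 0 0 0 0 0 0 0 0 0 0 0 0 0 0]
 [0 0 0 0 0 0 0 0 0 0 0 0 0 0 0 0 0 0 0 0 0 0]
 [0 0 0 0 0 0 0 0 0 0 0 0 0 0 0 0 0 0 0 0 0 0]
 [0 0 0 0 0 0 0 0 0 0 0 0 0 0 0 0 0 0 0 0 0 0]
 [0 0 0 0 0 0 0 0 0 1 1 0 0 0 0 0 0 0 0 0 0 0]
 [0 0 0 0 1 1 1 1 1 1 1 1 0 0 0 0 0 0 0 0 0 0]
 [0 0 0 0 1 1 1 1 1 1 1 1 1 0 0 0 0 0 0 0 0 0]
 [0 0 0 0 0 1 1 1 1 1 1 1 1 0 0 0 0 0 0 0 0 0]
 [0 0 0 0 0 1 1 1 0 0 0 0 0 0 0 0 0 0 0 0 0 0]
 [0 0 0 0 0 1 1 0 0 0 0 0 0 0 0 0 0 0 0 0 0 0]
 [0 0 0 0 1 1 1 0 0 0 0 0 0 0 0 0 0 0 0 0 0 0]
 [0 0 0 0 1 1 1 0 0 0 0 0 0 0 0 0 0 0 0 0 0 0]
 [0 0 0 0 0 1 1 0 0 0 0 0 0 0 0 0 0 0 0 0 0 0]
 [0 0 0 0 0 1 1 0 0 0 0 0 0 0 0 0 0 0 0 0 0 0]
 [0 0 0 0 0 1 1 0 0 0 0 0 0 0 0 0 0 0 0 0 0 0]
 [0 0 0 0 0 1 1 0 0 0 0 0 0 0 0 0 0 0 0 0 0 0]
 [0 0 0 0 0 1 1 0 0 0 0 0 0 0 0 0 0 0 0 0 0 0]
 [0 0 0 0 0 1 1 0 0 0 0 0 0 0 0 0 0 0 0 0 0 0]
 [0 0 0 0 0 1 1 0 0 0 0 0 0 0 0 0 0 0 0 0 0 0]
 [0 0 0 0 0 0 0 0 0 0 0 0 0 0 0 0 0 0 0 0 0 0]
 [0 0 0 0 0 0 0 0 0 0 0 0 0 0 0 0 0 0 0 0 0 0]
 [0 0 0 0 0 0 0 0 0 0 0 0 0 0 0 0 0 0 0 0 0 0]]
637 near white face centre [[336.49938051 198.4662472 ]] top centre [[335.21428214 190.56973059]] [[306.81803143 173.32591357]]
640 near white face centre [[337.29513884 198.15351061]] top centre [[336.01504703 190.26112589]] [[306.81061518 172.19537989]]
643 near white face centre [[338.08974845 197.84122547]] top centre [[336.81465006 189.95296895]] [[306.80320057 171.06509332]]
near fingertip [[412.64916023 365.15887145]]
```

```bash
python3 -m inch '[0,0,-1.5,0,0,0,0.3, 0,0,-3,0,0,0,0.3, 0,0,-4.5,0,0,0,0.3, 0,0,-5.6,0,0,0,0.3, 0,0,-5.6,0,0,0,0.3]'
python3 - <<'E'
from h import *
cv2.imwrite("pics/side8.png",bot.capture("side")[:,:,::-1])
s=cv2.imread("pics/side8.png")
cv2.imwrite("pics/z8.png",cv2.resize(s[130:230,270:370],(590,590)))
o=bot.get_obs();print(o['tool_pos'],np.degrees(o['tcp_rot']))
E
```

```text
time: 11.7
tool_pos: [639.2, -28.8, 40.5]
tcp_rot: [-3.138, -0.002, 2.992]
contact_force: [-0.4, -0.8, -1.0]
grip_width: 59.7
[639.84963184 -28.91204691  41.72714047] [-1.79814696e+02 -1.38640482e-02  1.71405613e+02]
```

View pics/z8.png

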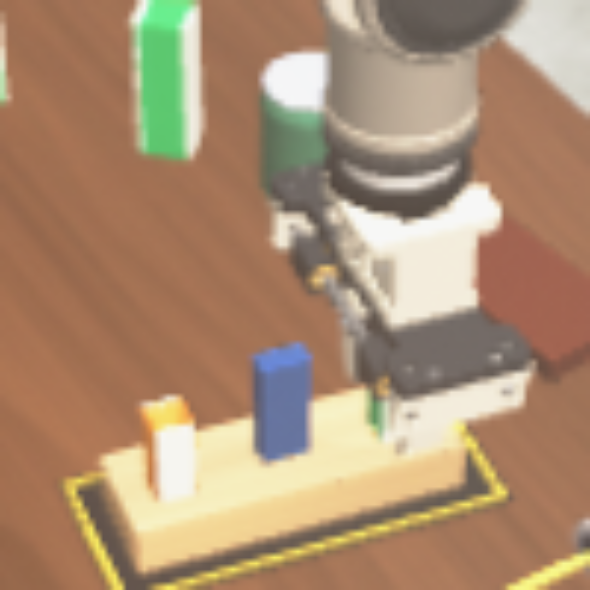

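Fingers straddle the green prism. Close.

```bash
python3 -m inch '[0,0,0,0,0,0,-0.2, 0,0,0,0,0,0,-0.4, 0,0,0,0,0,0,-0.4, 0,0,0,0,0,0,-0.6, 0,0,0,0,0,0,-1]'; python3 -m inch '[0,0,0,0,0,0,-1, 0,0,0,0,0,0,-1, 0,0,0,0,0,0,-1, 0,0,0,0,0,0,-1, 0,0,0,0,0,0,-1]'; python3 -c "
from h import *
o=bot.get_obs();print(o['tool_pos'],np.degrees(o['tcp_rot']),o['contact_force'])"
```

```text
time: 12.25
tool_pos: [640.0, -28.9, 42.0]
tcp_rot: [-3.138, 0.0, 2.992]
contact_force: [0.0, -0.2, 0.3]
grip_width: 24.6
time: 12.75
tool_pos: [639.9, -28.9, 42.0]
tcp_rot: [-3.138, 0.0, 2.992]
contact_force: [-1.0, 0.5, -0.5]
grip_width: 23.8
[639.91197138 -28.89720993  41.98673425] [-1.79814223e+02  3.79883778e-03  1.71408253e+02] [-0.95523596  0.54254468 -0.4578019 ]
```

```bash
python3 -m inch '[0,0,0.3,0,0,0,-1, 0,0,0.8,0,0,0,-1, 0,0,1.3,0,0,0,-1, 0,0,1.8,0,0,0,-1, 0,0,2.3,0,0,0,-1]'; python3 -m inch '[0,0,0.8,0,0,0,-1, 0,0,2,0,0,0,-1, 0,0,4,0,0,0,-1, 0,0,6,0,0,0,-1, 0,0,8,0,0,0,-1]'; python3 -m inch '[0,0,2,0,0,0,-1, 0,0,3,0,0,0,-1, 0,0,3,0,0,0,-1, 0,0,3,0,0,0,-1, 0,0,3,0,0,0,-1]';python3 - <<'E'
from h import *
for n in("side","top"): cv2.imwrite(f"pics/{n}9.png",bot.capture(n)[:,:,::-1])
s=cv2.imread("pics/side9.png"); t=cv2.imread("pics/top9.png")
cv2.imwrite("pics/z9.png",cv2.hconcat([cv2.resize(s[110:250,260:400],(390,390)),cv2.resize(t[140:260,250:370],(390,390))]))
o=bot.get_obs();print(o['tool_pos'],np.degrees(o['tcp_rot']),o["contact_force"])
E
```

```text
time: 13.25
tool_pos: [640.1, -28.9, 65.7]
tcp_rot: [-3.138, 0.001, 2.992]
contact_force: [0.2, -0.3, -1.0]
grip_width: 24.2
time: 13.75
tool_pos: [640.1, -28.9, 147.4]
tcp_rot: [-3.138, 0.001, 2.992]
contact_force: [0.7, 0.8, -1.1]
grip_width: 23.9
time: 14.25
tool_pos: [639.4, -28.8, 176.1]
tcp_rot: [-3.138, -0.001, 2.992]
contact_force: [-0.2, -0.4, -1.5]
grip_width: 23.9
[639.60201278 -28.83327298 176.18245819] [-1.79815146e+02 -5.32612789e-02  1.71408909e+02] [-0.38036749 -0.4236328  -1.25095798]
```

View pics/z9.png

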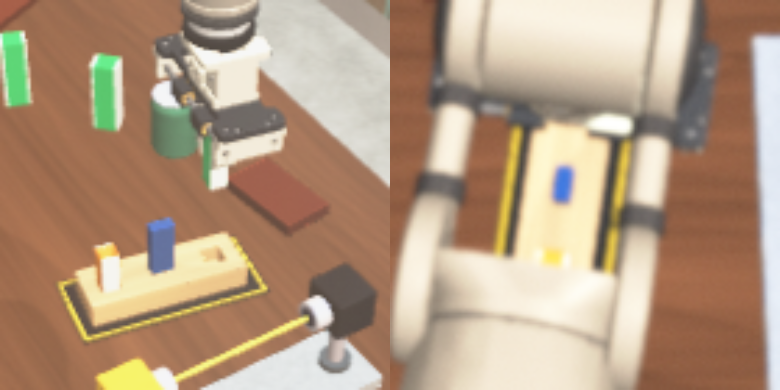

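```bash
python3 -m inch '[-0.5,-1,0,0,0,1,-1, -1.5,-3,0,0,0,2.5,-1, -2.5,-5.5,0,0,0,4,-1, -3.6,-8,0,0,0,5.5,-1, -4.8,-10.5,0,0,0,7,-1]'; python3 -m inch '[-1.1,-2.5,0,0,0,1,-1, -2.2,-5,0,0,0,2,-1, -3.3,-7.5,0,0,0,3,-1, -4.2,-9.2,0,0,0,4,-1, -4.4,-9.7,0,0,0,4,-1]';python3 - <<'E'
from h import *
o=bot.get_obs();print(o['tool_pos'],np.degrees(o['tcp_rot']),o["contact_force"],o["joint_positions"])
E
```

```text
time: 14.85
tool_pos: [591.0, -134.6, 175.5]
tcp_rot: [-3.139, -0.002, 3.115]
contact_force: [0.4, 0.0, -1.3]
grip_width: 23.7
time: 15.35
tool_pos: [545.9, -233.2, 174.8]
tcp_rot: [-3.139, -0.003, -3.1]
contact_force: [-0.1, -0.5, -2.0]
grip_width: 23.8
[ 545.90310582 -233.23128387  174.82039955] [-179.8526407    -0.18225893 -177.63480716] [-0.05181373 -0.53707574 -1.95169836] [-0.53072308  0.51082852  1.4033292  -0.00412335  1.22872006 -2.14141825]
```

Over the light gap. Lower to beam height (TCP ≈ 106).

```bash
python3 -m inch '[0.1,0.1,-1,0,0,0.1,-1, 0.1,0.1,-2.5,0,0,0.1,-1, 0.1,0.1,-4,0,0,0.1,-1, 0.1,0.1,-5.5,0,0,0.1,-1, 0.1,0.1,-6.5,0,0,0.1,-1]'; python3 -m inch '[0,0,-0.2,0,0,0,-1, 0,0,-0.3,0,0,0,-1, 0,0,-0.3,0,0,0,-1, 0,0,-0.3,0,0,0,-1, 0,0,-0.3,0,0,0,-1]';python3 - <<'E'
from h import *
for n in("side","top"): cv2.imwrite(f"pics/{n}10.png",bot.capture(n)[:,:,::-1])
s=cv2.imread("pics/side10.png"); t=cv2.imread("pics/top10.png")
cv2.imwrite("pics/z10.png",cv2.hconcat([cv2.resize(s[185:285,290:400],(430,390)),cv2.resize(t[140:280,290:420],(362,390))]))
o=bot.get_obs();print(o['tool_pos'],np.degrees(o['tcp_rot']),o["contact_force"],o["dq"].round(3))
E
```

```text
time: 15.85
tool_pos: [546.7, -230.6, 107.7]
tcp_rot: [-3.141, -0.005, -3.098]
contact_force: [-0.3, -0.8, -1.0]
grip_width: 24.0
time: 16.35
tool_pos: [547.0, -230.7, 105.4]
tcp_rot: [-3.14, -0.004, -3.098]
contact_force: [-0.2, 0.3, -1.4]
grip_width: 23.8
[ 546.88262602 -230.72775538  105.16644975] [-179.92369116   -0.25771746 -177.48777036] [ 0.37055794  0.24027353 -1.59017515] [-0.003  0.004  0.002  0.002 -0.001  0.001]
```

View pics/z10.png

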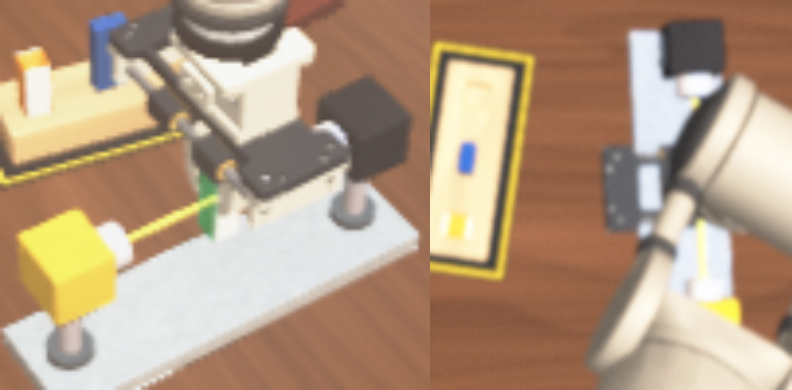

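```bash
python3 -m inch '[0,-0.15,0.05,0,0,0,-1, 0,-0.15,0.05,0,0,0,-1, 0,-0.15,0.05,0,0,0,-1, 0,-0.15,0.05,0,0,0,-1, 0,-0.15,0.05,0,0,0,-1]';python3 - <<'E'
from h import *
im=bot.capture("side");cv2.imwrite("pics/side11.png",im[:,:,::-1])
o=bot.get_obs();print(o['tool_pos'],np.degrees(o['tcp_rot']),o["contact_force"],o["dq"].round(3))
x0,y0=325,215
z=cv2.resize(im[y0:y0+40,x0:x0+50],(800,640)[::1],interpolation=cv2.INTER_CUBIC)[:, :,::-1].copy()[:600]
th=np.radians(2.5);ux=np.array([np.cos(th),np.sin(th),0]);uy=np.array([-np.sin(th),np.cos(th),0])
c=np.array(o["tool_pos"])+[0,0,4]
pts=[(-11,12,-35),(-11,-12,-35),(11,-12,-35),(-11,12,35),(-11,-12,35),(-11,0,0)]
for p in pts:
    q=(proj("side",c+p[0]*ux+p[1]*uy+[0,0,p[2]])[0]-[x0,y0]+.5)*16; cv2.drawMarker(z,tuple(int(v) for v in q),(0,0,255),cv2.MARKER_CROSS,16,2)
for a in(-85,-60,-40,-11):
    q=(proj("side",np.array([547,-232.2,110])+a*ux)[0]-[x0,y0]+.5)*16; cv2.drawMarker(z,tuple(int(v) for v in q),(255,0,0),cv2.MARKER_CROSS,16,2)
cv2.imwrite("pics/z11.png",z)
E
```

```text
time: 16.95
tool_pos: [546.9, -232.2, 105.6]
tcp_rot: [-3.14, -0.005, -3.098]
contact_force: [-0.2, 0.4, -0.7]
grip_width: 23.8
[ 546.86739023 -232.19872883  105.6283183 ] [-179.9277519    -0.26132265 -177.48695052] [-0.4538904   0.10576826 -0.87499506] [-0.001 -0.002  0.001  0.001 -0.    -0.   ]
```

View pics/z11.png

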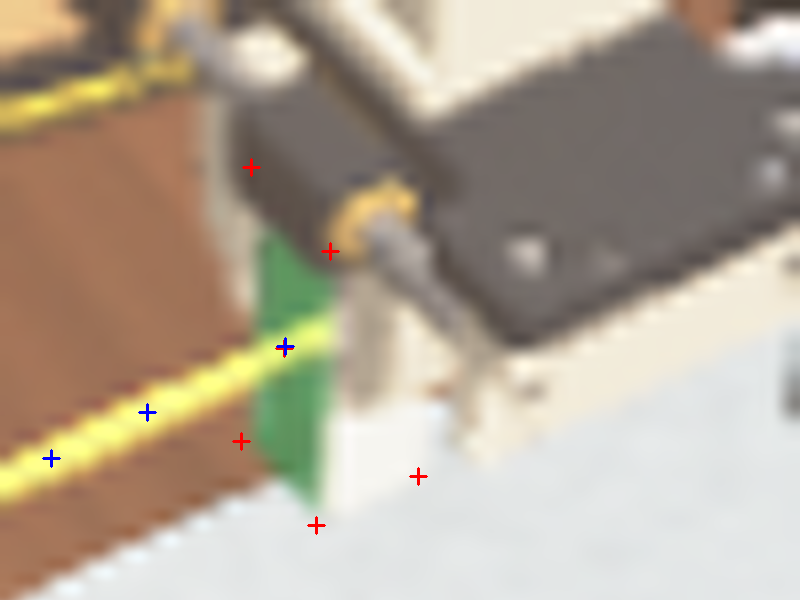

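Run:
```python
from h import *
im=bot.capture("top"); 
m=mask(im,(8,20,170),(30,125,255),(275,150,340,245)); print("rack",rect("top",big(m),33))
m=mask(im,(22,110,120),(35,255,255),(270,145,335,250)); print("mat",rect("top",big(m),3))
b=cen(mask(im,(100,80,60),(125,255,255),(290,180,325,210))); print("fin",ray("top",b[0],103))
o=bot.get_obs();print(o['tool_pos'],np.degrees(o['tcp_rot']),o["grip_width"],o["dq"].round(3))
print(bot.close_job())
```

```text
rack ((576.1, -17.6), (193.3, 67.9), -8.55)
mat ((577.7, -17.8), (228.3, 102.6), -8.67)
fin [[575.23637949 -18.25956101 103.        ]]
[ 546.88997873 -232.18754113  105.63049302] [-179.92667297   -0.25920925 -177.48592584] 23.598016849255178 [ 0.001 -0.     0.    -0.001  0.001  0.   ]
the job is handed in; nothing more can be done
None
```

I carried the rack by its fin onto the mat and let it go. I then drew the green prism out by its frosted faces and handed the job in at about 17 s, with the prism still held in the beam.

**Rack:** The last top picture puts the rack's centre about 2 mm from the mat's, in line to about 0.1°. The last pictures that show the amber prism (just before the final 1.5 mm adjustment) have it in its socket.

**Green prism:** It is held at 23.6 mm opening, with the arm still.
- **Position:** From the arm's pose and where I gripped it, the centre is at about (547, -232, 110) mm. That matches my estimate of the beam midpoint, (547, -232, 110).
- **Angle:** The tool is tilted under 0.3°. Its yaw is 2.5°, against 2.5–2.6° measured for the beam in the top view; the side view gave 1.8°.

**Disagreements:**
- In the side picture, the prism's lower near corner lay about 0.7 pixel (1–2 mm) from where I predicted it.
- In the same picture the lower far corner, against a cluttered background, was about 2 pixels off. The green face looked about 13% narrower than predicted, which I put down to blur and did not follow up.
- The arm hid the prism from the top camera, so its final sideways position was checked only in the side view.

I did not re-measure the can, offcut and screwdriver, but my path stayed clear of them.

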